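Right a tipped canister and hold its lid ready over the mouth

ROBOT

A 6-joint arm with a two-finger parallel gripper is mounted at the origin on the work surface. World frame = base frame: x ahead of the robot, y to its left, z up, the work surface at z = 0. Lengths are in mm, angles in rad, forces in N, time in s.
With the tool pointing down it reaches from about 150 to 775 mm from the base axis. Payload 6.1 kg.
Tool frame: the origin (TCP) lies midway between the tips of the shut fingers; the grasp point (between the pads) lies 19 mm behind it (pinch_z is the distance from the TCP to the grasp point, in mm); x points along the fingers, y is the direction in which the jaws open and shut, and the axes are right-handed (so a half turn about x gives the same grasp; the last joint's range is limited). The gripper opens to 85 mm and grips with 20 to 120 N. Pads are 22 mm wide; open, the fingers measure 114 mm over their backs; the gripper's body (76 mm by 85 mm) begins 54 mm behind the grasp point. The pads swing forward as they close: fully open they stand 13 mm farther back than shut.
Start: joints at [-1.233, 0.126, -0.04, 1.405, 0, 1.571], TCP at [173.984, -495.316, 231.295] pointing down, gripper open.
Joint ranges: [-2.72, 2.72], [-0.95, 1.95], [-1.27, 1.35], [-1.78, 2.02], [-1.46, 1.47], [-3.14, 3.14]. Speed limits (rad/s): [2.39, 2.39, 3.01, 3.14, 3.14, 3.14].

INTERFACE

Orientations are given as a 3x3 rotation matrix whose columns are the frame's x, y, z axes.
In Python, from rig import get_state, camera, finish_job, pinch_z gives the robot as it stands.
- The arm moves only by the shell command python3 -m pendant 'ROWS'. ROWS is JSON, a list of rows, each a list of 7 numbers: the shift along the tool's x, y, z in cm, then the turn, a rotation vector about the tool's x, y, z in degrees, then the finger opening in cm, from 0 to 8.54. In form: [[x, y, z, wx, wy, wz, jaw], ...]. A call has 1 to 20 rows; each row is the pose to reach, as a shift and turn from the pose commanded when the call began, along the tool's axes at that moment; what a row does not reach only later rows make up. A row lasts 1/10 s, in which the tool goes at most 50 mm and 8.59 degrees, less where a joint would pass 70% of its speed; a pose out of reach is approached as far as the arm can. A call with a gripper value outside its range is refused whole. The fingers move at their own pace and stop on an object; the grip force is fixed at half the most. Time passes only in rows, so rows that repeat a pose let the fingers close. It gives the time, the measured TCP pose, the force and the opening at its end, in the units of the state.
- get_state(): the state, without advancing time (a new reading comes with each control period).
- camera(name): name is "scene" or "top" or "wrist"; returns a dict with "img" (480x640x3 uint8, red, green, blue), "vertical_fov" (degrees; the focal length in pixels is half the picture's height over the tangent of half this angle, whatever the lens; pixels are square), "cx", "cy" (the principal point, pixels), "k1" (the pictures are not rectified: a ray, as slopes to the right and down, at radius r is drawn at 1 + k1 r^2 times it, then the intrinsics apply), "R" (3x3) and "t" (3): a world point X has camera coordinates R X + t; the wrist camera has in their place "T_tool_cam" (4x4, takes a point from camera to tool coordinates, whose origin is the TCP and whose axes are the tool frame's). Camera axes: x right, y down, z forward; pixel columns grow to the right and rows downward; lengths in mm; the calibration is good to about 2 mm. A picture is of the moment at which its call begins: read the wrist's pose just before it. There is no depth.
- finish_job(): hands the job in, once; it reports no verdict.
The state is a dict: "t": time; "qpos": joint angles; "joint_vel": joint speeds; "joint_efforts": joint torques, N m; "eef_pos": TCP position; "tcp_rot": TCP orientation; "ft_force": force on the tool from outside, world axes, zero at the start; "wrist_torque": the same for the moment, N m; "opening": finger opening in mm.
Only numpy, scipy, OpenCV 4.12 (cv2) and the standard library are available. Lean on these libraries where they do the work, as an engineer would, in place of code of your own. Each camera call takes 0.05 s, during which the arm holds its last target.

TASK

One canister in the packing lane, the open one, has tipped over: stand it upright on the table where it lies, between the lane's rails, and let go of it. Then fetch its lid from the open tray, carry it across without disturbing the stacked trays or the two closed canisters, and finish holding the lid level and centred over the standing canister's mouth, about a finger's width above it and not touching it, so that a colleague can still drop a slip in. Do not put the lid down or let go: the program ends while the gripper holds it there.

Things in the scene. Friction and masses are not known exactly. Their poses are not given: they have to be found in the camera images.
- canister: open round canister of brown cardboard, rigid, 56 mm outside diameter, 76 mm long, wall 3 mm (mouth 50 mm inside), closed bottom, about 90 g; at the start it lies on its side on the table in the lane, roughly along the lane. Origin: on its axis half way along it (38 mm from the bottom); its z axis runs along its length from the bottom to the open mouth
- canister_rim (a point): centre of the canister's mouth, in the plane of its rim (38 mm from the canister's origin, 76 mm from the bottom)
- lid: loose plain wooden plug lid of the canister, about 50 g, standing on its plug in the open tray (the tray's floor is 5 mm thick): plug 45 mm diameter and 6 mm high, above it a disc 58 mm diameter and 6 mm thick, on top a cylindrical knob 22 mm diameter and 24 mm high; 36 mm high in all. Origin: centre of the plug's underside; z axis up through the knob
- lid_knob (a point): centre of the top face of the lid's knob (36 mm above the lid's origin)
- lid_tray: fixed open cardboard tray that the lid lies in, 180 mm (its x) by 130 mm (its y), walls 30 mm high and 5 mm thick. Origin: centre of its underside
- tray_stack: two stacked cardboard trays, loose but one block, 174 mm (its x) by 100 mm (its y), 60 mm high, the upper one open and empty, between the lid's tray and the lane; leave it where it is. Origin: centre of its underside
- lane: fixed lane on the table: two low dark grey plastic rails, 500 mm long, 10 mm high and 8 mm thick, 120 mm apart inside; canisters stand on the bare table between them. Origin: lane's middle on the table; its y axis runs along the lane, x across it
- closed_a: closed canister with its lid on, standing in the lane: 56 mm diameter, disc of the lid 58 mm, 106 mm high over the knob, about 280 g; leave it where it is. Canisters in the lane are about 180 mm apart between centres. Origin: centre of its underside
- closed_b: second closed canister, same as closed_a; leave it where it is. Origin: centre of its underside

How it is judged (in metres and radians):
On the way:
1. the fallen canister stands upright on the table in the lane, near where it lay, released and at rest (angle between canister's own z axis and vertical below 0.1 rad and height (world z) of canister between 0.034 and 0.044 m and height (world z) of canister_rim above 0.07 m and distance of canister from where it was at the start of the episode below 0.07 m and x of canister in the frame of lane between -0.04 and 0.04 m and linear speed of canister below 0.02 m/s and contact force between the fingers and canister below 0.1 N), for 0.3 s.
At the end, for the whole second after the job is handed in: Open canister upright (0.1 rad) on the table between the rails, its middle within 70 mm of where it lay, released, at rest; lid held in the fingers, still, level (0.12 rad), centred over the mouth within 9 mm, plug underside 4 to 30 mm above the rim, not touching the canister (all of step 1 and horizontal distance between lid and canister_rim below 0.009 m and z of lid in the frame of canister_rim between 0.004 and 0.03 m and angle between lid's own z axis and vertical below 0.12 rad and contact force between lid and canister below 0.05 N and contact force between the fingers and lid above 1 N and linear speed of lid below 0.02 m/s); the arm keeps its last pose, push and grip.
It fails at once if a closed canister is pushed away (over 25 mm) or tipped ((distance of closed_a from where it was at the start of the episode above 0.025 m or angle between closed_a's own z axis and vertical above 0.3 rad) or (distance of closed_b from where it was at the start of the episode above 0.025 m or angle between closed_b's own z axis and vertical above 0.3 rad)).
It fails at once if the stack of trays is pushed away (over 25 mm) or tipped (distance of tray_stack from where it was at the start of the episode above 0.025 m or angle between tray_stack's own z axis and vertical above 0.3 rad).
It also fails if it takes over 70 s, if anything falls off the work surface, if the arm or the gripper's body presses on something with over 40 N, if the wrist force passes 120 N, or if a joint passes its speed limit or range.

## Working session

There is one attempt and no reset: what is moved stays moved. The work goes in short steps, Python scripts to look and compute and a shell command to move; the robot and the scene stay as the last step left them, time stands still between calls to the robot, and variables do not carry over. Pictures are saved under pics/ and viewed, and the job is handed in when it is done.

```bash
ls; mkdir -p pics; cat > h.py <<'E'
import numpy as np, cv2
from rig import get_state, camera, finish_job, pinch_z
def snap(name,f):
    s=get_state(); c=camera(name); cv2.imwrite('pics/'+f+'.png',c['img'][:,:,::-1])
    c['s']=s
    np.save('pics/'+f+'.npy',c,allow_pickle=True); return c
def load(f): return np.load('pics/'+f+'.npy',allow_pickle=True).item()
def cam(c):
    K=480/2/np.tan(np.radians(c['vertical_fov'])/2)
    if 'R' in c: R,t=np.array(c['R']),np.array(c['t'])
    else:
        T=np.array(c['T_tool_cam']); W=np.eye(4); W[:3,:3]=c['s']['tcp_rot']; W[:3,3]=c['s']['eef_pos']
        M=np.linalg.inv(W@T); R,t=M[:3,:3],M[:3,3]
    return K,R,t
def px2w(c,u,v,z):
    K,R,t=cam(c); d=np.array([(u-c['cx'])/K,(v-c['cy'])/K]); p=d.copy()
    for _ in range(30): p=d/(1+c['k1']*(p@p))
    ray=R.T@np.array([*p,1]); o=-R.T@t
    return o+ray*(z-o[2])/ray[2]
def w2px(c,X):
    K,R,t=cam(c); q=R@np.array(X,float)+t; p=q[:2]/q[2]; p=p*(1+c['k1']*(p@p))
    return K*p+[c['cx'],c['cy']]
E
python3 - <<'E'
from h import *
for n in ['scene','top','wrist']:
    c=snap(n,n+'0'); print(n,{k:c[k] for k in c if k not in('img','s')})
print(get_state(),pinch_z)
E
```

```text
pics
scene {'vertical_fov': 48.01524509637582, 'cx': 310.33096612897225, 'cy': 238.00565638862992, 'k1': -0.16581751482598697, 'R': array([[ 0.05678129,  0.99834007, -0.00964324],
       [ 0.52544119, -0.038095  , -0.84997667],
       [-0.84893312,  0.04319581, -0.52673207]]), 't': array([ -53.63927093, -236.0957365 , 1714.64491986])}
top {'vertical_fov': 49.668694823359424, 'cx': 324.5759820830096, 'cy': 241.1608967579079, 'k1': -0.11255090639294796, 'R': array([[-0.02333678, -0.9995536 ,  0.0186544 ],
       [-0.98319595,  0.01956756, -0.18150159],
       [ 0.18105555, -0.0225766 , -0.9832137 ]]), 't': array([  18.23384247,  536.55252858, 1162.99808563])}
wrist {'vertical_fov': 71.04583282051257, 'cx': 327.2453537721857, 'cy': 239.16115736344477, 'k1': 0.004625874734100863, 'T_tool_cam': array([[ 8.59164246e-04, -2.87071695e-01,  9.57908714e-01,
        -1.41810183e+02],
       [ 9.99999598e-01,  4.92905209e-04, -7.49199538e-04,
        -1.46520345e-01],
       [-2.57084214e-04,  9.57908972e-01,  2.87072003e-01,
        -7.33025237e+01],
       [ 0.00000000e+00,  0.00000000e+00,  0
[... 177 characters left out ...]
]), 'joint_vel': array([ 3.49242548e-05, -1.76581097e-03,  3.15035988e-03,  6.19587712e-06,
        1.67734354e-03,  2.57691174e-03]), 'joint_efforts': array([ 7.59150062e-04, -4.36277640e+01,  3.53149116e+01,  1.36974460e-02,
        3.49329900e-05, -1.19398157e-05]), 'eef_pos': array([ 173.88073347, -495.01349345,  230.67133137]), 'tcp_rot': array([[-4.36199483e-04,  3.31400565e-01, -9.43490050e-01],
       [ 1.21673247e-03, -9.43489266e-01, -3.31400852e-01],
       [-9.99999165e-01, -1.29253186e-03,  8.32370359e-06]]), 'ft_force': array([ 0.65222695, -0.33778332,  0.30851188]), 'wrist_torque': array([ 0.02961151,  0.00579867, -0.05000497]), 'opening': 85.37310483857681} 18.700000000000003
```

View pics/scene0.png

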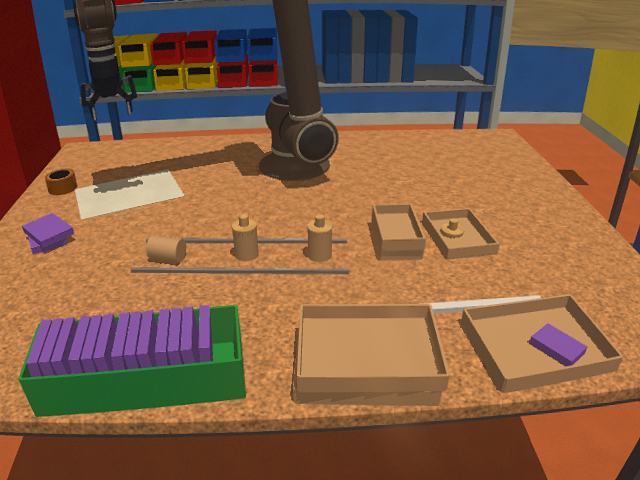

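View pics/top0.png

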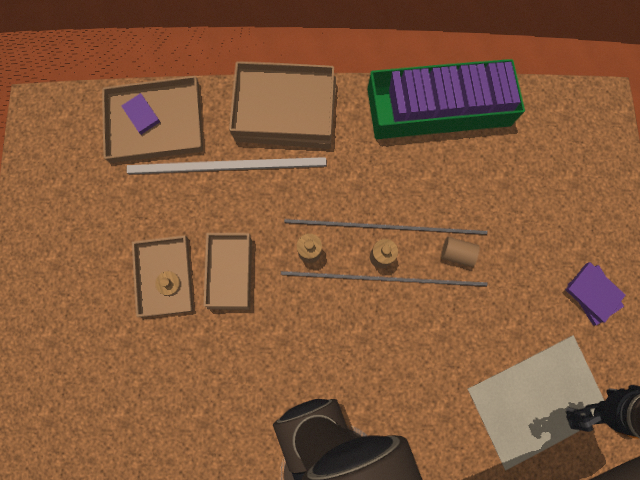

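View pics/wrist0.png

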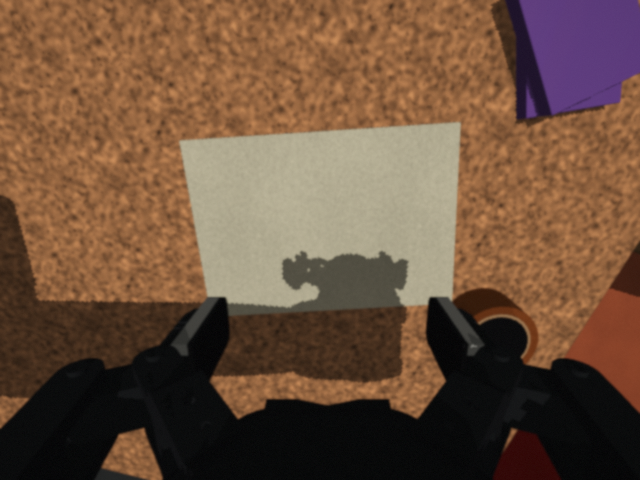

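```bash
python3 - <<'E'
from h import *
a=load('scene0')['img'][220:280,120:220][:,:,::-1]; b=load('top0')['img'][225:285,420:520][:,:,::-1]
im=np.vstack([cv2.resize(x,(500,300),interpolation=2) for x in (a,b)]); cv2.imwrite('pics/z1.png',im)
a=load('top0')['img'][220:310,120:270][:,:,::-1]; cv2.imwrite('pics/z2.png',cv2.resize(a,(750,450),interpolation=2))
t=load('top0')
print('can',px2w(t,461,251,28),'A',px2w(t,385,245,106),'B',px2w(t,309,242,106),'lidknob',px2w(t,167,281,41))
for p in [(285,221),(487,232),(283,274),(487,285)]: print(px2w(t,*p,10))
E
```

```text
can [ 510.1449024 -320.8049784   28.       ] A [ 514.92576788 -126.62957224  106.        ] B [525.10534876  42.60673423 106.        ] lidknob [451.13231846 376.16658355  41.        ]
[595.69400484 100.7037876   10.        ]
[ 558.97305928 -395.00069738   10.        ]
[466.35337503 106.72825669  10.        ]
[ 428.34720912 -384.70239055   10.        ]
```

View pics/z1.png

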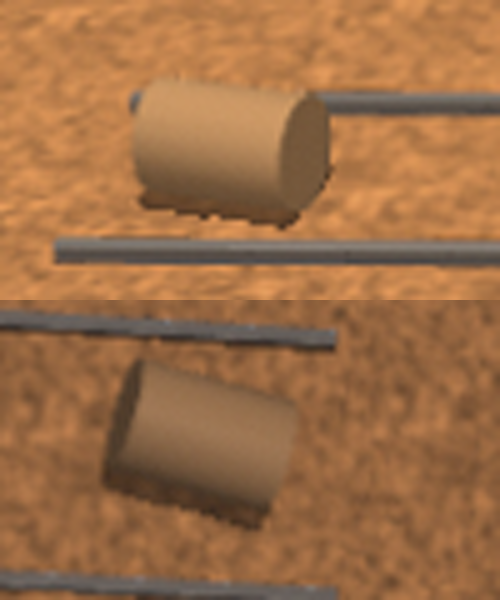

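View pics/z2.png

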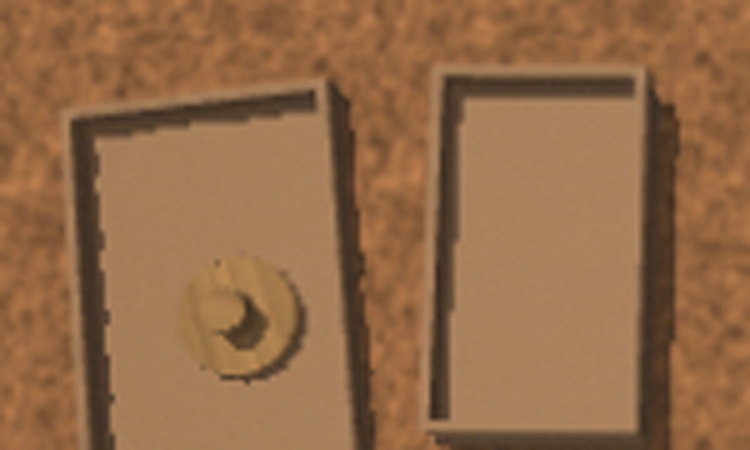

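The scene and top images show the fallen canister at scene (166,249) and top (461,252). I need a closer look to tell which end is the mouth. The lid is at top (168,284), closed_a at (385,250) and closed_b at (309,246).

```bash
cat >> h.py <<'E'
from scipy.spatial.transform import Rotation as Ro
def row(p,R,s=None):
    """row to go from present pose to world TCP p, rotation R"""
    s=s or get_state(); R0=np.array(s['tcp_rot']); p0=np.array(s['eef_pos'])
    d=R0.T@(np.array(p)-p0)/10; w=Ro.from_matrix(R0.T@R).as_rotvec(degrees=True)
    return np.round(d,2),np.round(w,1)
def frame(x,y):
    x=np.array(x,float);x/=np.linalg.norm(x); y=np.array(y,float); y-=x*(x@y); y/=np.linalg.norm(y)
    return np.stack([x,y,np.cross(x,y)],1)
E
python3 - <<'E'
from h import *
t=load('top0')
a,b=px2w(t,445,249.3,28),px2w(t,476,257.5,28); print(a,b,b-a,np.degrees(np.arctan2(*(b-a)[[0,1]])))
print(row([510,-260,200],frame([0,0,-1],[.957,-.29,0])))
E
```

```text
[ 515.10387132 -281.97858308   28.        ] [ 493.55570069 -356.5111502    28.        ] [-21.54817063 -74.53256711   0.        ] -163.87484689680363
(array([  3.08, -11.03, -39.5 ]), array([-53.8,  -0. ,   0.1]))
```

```bash
python3 -m pendant '[[3,-11,-39.5,-54,0,0,8.5],[3,-11,-39.5,-54,0,0,8.5],[3,-11,-39.5,-54,0,0,8.5],[3,-11,-39.5,-54,0,0,8.5],[3,-11,-39.5,-54,0,0,8.5],[3,-11,-39.5,-54,0,0,8.5],[3,-11,-39.5,-54,0,0,8.5],[3,-11,-39.5,-54,0,0,8.5],[3,-11,-39.5,-54,0,0,8.5],[3,-11,-39.5,-54,0,0,8.5],[3,-11,-39.5,-54,0,0,8.5],[3,-11,-39.5,-54,0,0,8.5],[3,-11,-39.5,-54,0,0,8.5],[3,-11,-39.5,-54,0,0,8.5]]'; python3 -c "
from h import *
c=snap('wrist','w1');print(c['s']['qpos'],c['s']['eef_pos'])"
```

```text
t: 1.55
eef_pos: [509.4, -261.6, 201.7]
tcp_rot: [[0.0, 0.958, -0.288], [-0.0, -0.288, -0.958], [-1.0, 0.001, 0.0]]
ft_force: [0.1, 0.4, 0.2]
opening: 84.7
[-4.74300133e-01  2.17016724e-01  5.09120194e-03  1.35832546e+00
 -9.49949171e-05  1.38888230e+00] [ 509.41554382 -261.55910992  201.71322722]
```

View pics/w1.png

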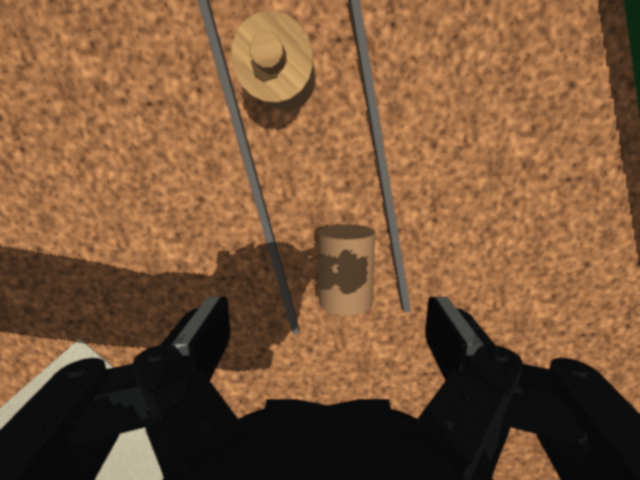

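```bash
python3 -c "
from h import *
a=load('w1')['img'][205:325,290:410][:,:,::-1]; cv2.imwrite('pics/z3.png',cv2.resize(a,(600,600),interpolation=2))"
```

```text
(no output)
```

View pics/z3.png

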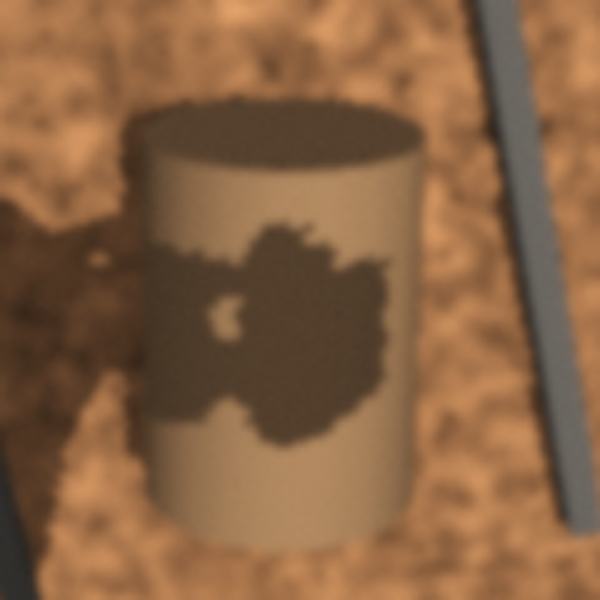

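The end toward closed_a looks flat and uniform, so it is probably the bottom, centred near wrist (345,232). I'll check the other end from a half-turned wrist, which is also the orientation I want for the grasp.

```bash
python3 -m pendant '[[0,2.7,13.7,-45,0,0,8.5],[0,2.7,13.7,-90,0,0,8.5],[0,2.7,13.7,-90,0,0,8.5],[0,2.7,13.7,-90,0,0,8.5],[0,2.7,13.7,-90,0,0,8.5],[0,2.7,13.7,-90,0,0,8.5],[0,2.7,13.7,-90,0,0,8.5],[0,2.7,13.7,-90,0,0,8.5],[0,2.7,13.7,-90,0,0,8.5],[0,2.7,13.7,-90,0,0,8.5],[0,2.7,13.7,-90,0,0,8.5],[0,2.7,13.7,-90,0,0,8.5]]'
python3 -m pendant '[[0,0,0,-90,0,0,8.5],[0,0,0,-90,0,0,8.5],[0,0,0,-90,0,0,8.5],[0,0,0,-90,0,0,8.5],[0,0,0,-90,0,0,8.5],[0,0,0,-90,0,0,8.5],[0,0,0,-90,0,0,8.5],[0,0,0,-90,0,0,8.5],[0,0,0,-90,0,0,8.5],[0,0,0,-90,0,0,8.5],[0,0,0,-90,0,0,8.5],[0,0,0,-90,0,0,8.5]]'
python3 -c "
from h import *
c=snap('wrist','w2');print(c['s']['qpos'],c['s']['eef_pos'])
for p in [(300,0)]:pass
u,v=w2px(c,[504,-320,28]);u=int(u);v=int(v);print(u,v)
u=max(80,min(u,560));v=max(80,min(v,400))
cv2.imwrite('pics/z4.png',cv2.resize(c['img'][v-80:v+80,u-80:u+80,::-1],(600,600),interpolation=2))"
```

```text
t: 2.8
eef_pos: [496.5, -399.9, 201.4]
tcp_rot: [[0.0, 0.287, 0.958], [-0.0, 0.958, -0.287], [-1.0, -0.0, 0.0]]
ft_force: [-0.2, -0.4, -0.2]
opening: 85.0
t: 4.0
eef_pos: [496.6, -399.8, 201.4]
tcp_rot: [[0.0, -0.957, 0.288], [-0.0, 0.288, 0.957], [-1.0, -0.0, -0.0]]
ft_force: [-0.4, -1.0, 0.3]
opening: 85.0
[-6.77784909e-01  3.44090449e-01  1.72204389e-01  1.39881681e+00
 -8.03116493e-06 -1.95593017e+00] [ 496.62629816 -399.7893554   201.39186374]
342 292
```

View pics/z4.png

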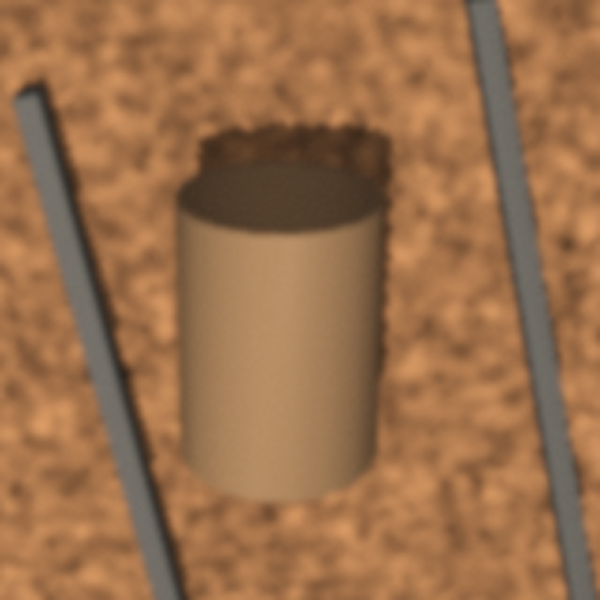

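```bash
python3 -c "
from h import *
K=lambda im:cv2.resize(np.clip((im.astype(float)-25)*2.6,0,255).astype('uint8'),(780,290),interpolation=cv2.INTER_CUBIC)
a=load('w1')['img'][222:246,310:380,::-1]
b=load('w2')['img'][252:282,302:372,::-1]
cv2.imwrite('pics/z5.png',np.vstack([K(a),K(b)]))
c=load('w2');print(w2px(c,[504,-320,28]))
"
```

```text
[342.66161411 292.0963678 ]
```

View pics/z5.png

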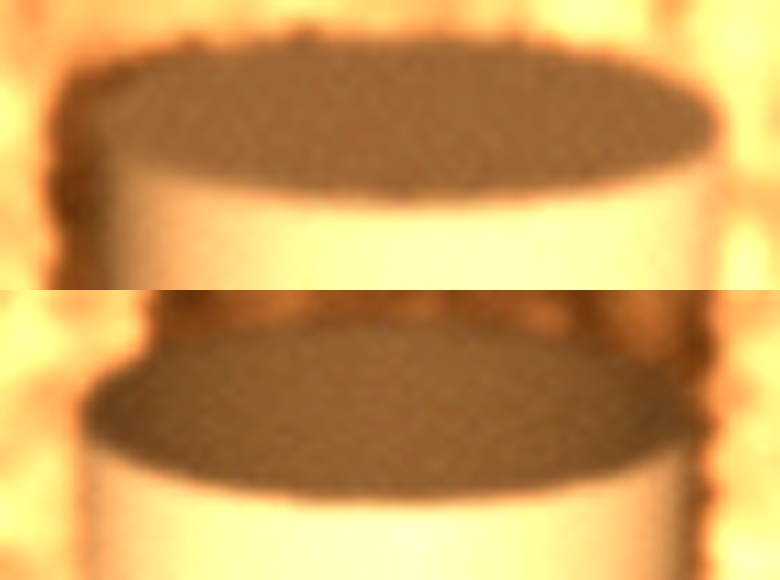

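```bash
python3 -c "
from h import *
m=px2w(load('w2'),336.9,265.3,28); b=px2w(load('w1'),346.6,231.6,28); print(m,b,m-b,np.linalg.norm(m-b),(m+b)/2)
c=load('w2')
k=lambda x,y:px2w(c,262+x/3.75,212+y/3.75,10)
print(k(32,90),k(172,598),k(482,2),k(580,580))
"
```

```text
[ 501.41954871 -349.93981665   28.        ] [ 523.62085142 -279.73936741   28.        ] [-22.2013027  -70.20044924   0.        ] 73.62744675110328 [ 512.52020006 -314.83959203   28.        ]
[ 559.36559034 -393.88066478   10.        ] [ 572.72915236 -225.33379011   10.        ] [ 435.00167841 -382.19287507   10.        ] [ 449.23290339 -195.03331771   10.        ]
```

The enhanced crops show shading inside the −y end, so that is the mouth, around wrist2 (337,265). The +y end is uniform, so it is the bottom. I'll grasp with the tool leaning toward the mouth, then turn it 90° about the jaw axis.

```bash
cat >> h.py <<'E'
A=np.array([-.298,-.955,0]);A/=np.linalg.norm(A); UP=np.array([0,0,1.]); Y=np.cross(UP,A)
if Y[0]>0: Y=-Y
def tilt(deg): # deg from vertical, neg = lean for lying grasp
    t=np.radians(deg); return frame(A*np.sin(t)-UP*np.cos(t),Y)
E
python3 - <<'E'
from h import *
c=np.array([512,-316.5,28]); R=tilt(-50); d=R[:,0]; g=c+5*A+5*UP+24*d; print(g, R)
print('pre',row(g-90*d,R)); 
E
```

```text
[ 515.98709755 -303.72255652   17.57309737] [[ 2.28186680e-01 -9.54604398e-01  1.91471359e-01]
 [ 7.31269395e-01  2.97876556e-01  6.13607879e-01]
 [-6.42787610e-01  1.08573218e-17  7.66044443e-01]]
pre (array([12.59,  0.99,  2.86]), array([  0.5, -50. ,  -0.2]))
```

```bash
python3 -m pendant '[[6,1,2.9,0,-20,0,6.8],[6,1,2.9,0,-40,0,6.8],[8,1,2.9,0.5,-50,0,6.8],[8,1,2.9,0.5,-50,0,6.8],[8,1,2.9,0.5,-50,0,6.8],[8,1,2.9,0.5,-50,0,6.8],[12.6,1,2.9,0.5,-50,0,6.8],[12.6,1,2.9,0.5,-50,0,6.8],[12.6,1,2.9,0.5,-50,0,6.8],[12.6,1,2.9,0.5,-50,0,6.8],[12.6,1,2.9,0.5,-50,0,6.8],[12.6,1,2.9,0.5,-50,0,6.8]]'
python3 - <<'E'
from h import *
c=snap('wrist','w3'); snap('scene','s3'); print(c['s']['qpos'])
cc=np.array([512,-316.5,28]); R=tilt(-50); d=R[:,0]; g=cc+5*A+5*UP+24*d
print(row(g,R))
E
```

```text
t: 5.25
eef_pos: [496.2, -369.1, 77.5]
tcp_rot: [[0.224, -0.956, 0.19], [0.731, 0.293, 0.616], [-0.645, 0.001, 0.765]]
ft_force: [-0.0, 0.4, -0.3]
opening: 68.2
[-0.93693791  0.77862572  0.30969946  1.71820693  0.66025396 -2.42699601]
(array([ 9.03, -0.01, -0.13]), array([ 0.1, -0.1, -0.3]))
```

View pics/w3.png

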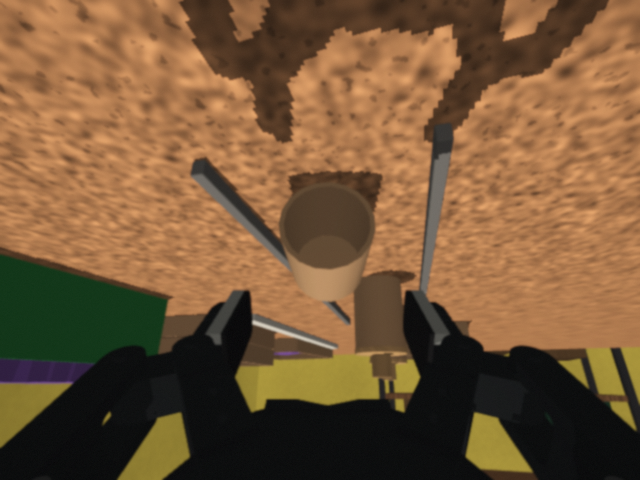

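View pics/s3.png

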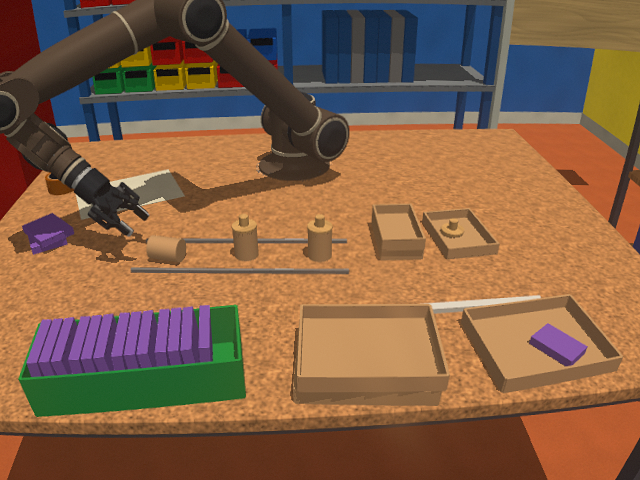

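The wrist view confirms the mouth faces the gripper, with its centre at (327,230) against cx 327, so it is well centred between the fingers. I'll move in and close.

```bash
python3 -m pendant '[[3,0,0,0,0,0,6.8],[6,0,-0.1,0,0,0,6.8],[8,0,-0.1,0,0,0,6.8],[9,0,-0.1,0,0,0,6.8],[9,0,-0.1,0,0,0,6.8],[9,0,-0.1,0,0,0,6.8],[9,0,-0.1,0,0,0,5],[9,0,-0.1,0,0,0,5],[9,0,-0.1,0,0,0,5],[9,0,-0.1,0,0,0,5],[9,0,-0.1,0,0,0,5],[9,0,-0.1,0,0,0,5],[9,0,-0.1,0,0,0,5],[9,0,-0.1,0,0,0,5]]'
python3 - <<'E'
from h import *
c=snap('wrist','w4'); print(c['s']['qpos'])
E
```

```text
t: 6.75
eef_pos: [515.7, -304.8, 17.7]
tcp_rot: [[0.225, -0.955, 0.191], [0.732, 0.295, 0.614], [-0.643, 0.002, 0.766]]
ft_force: [-2.4, -3.5, 5.4]
opening: 55.1
[-0.85919041  0.73652384  0.10003453  1.49886553  0.70521561 -2.34231967]
```

View pics/w4.png

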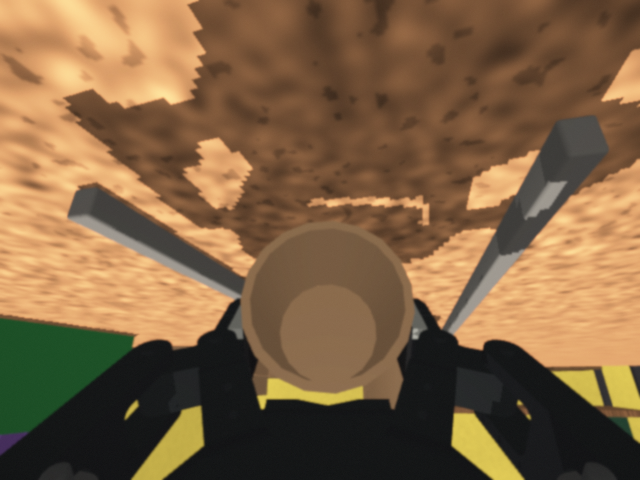

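```bash
python3 - <<'E'
from h import *
s=get_state(); R0=s['tcp_rot']; p0=s['eef_pos']
off=R0.T@(np.array([512,-316.5,28])-p0); print(off)
print('lift',row(p0+60*UP,R0))
for a in (-20,10,40):
    R=tilt(a); print(a,row(np.array([509,-318,95])-R@off,R))
R=tilt(40);print(np.array([509,-318,95])-R@off)
E
```

```text
[-16.03786225   0.12047846  -0.03225393]
lift (array([-3.86,  0.01,  4.59]), array([0., 0., 0.]))
-20 (array([-4.7 ,  0.25,  4.18]), array([ 0.1, 30. , -0.2]))
10 (array([-5.29,  0.25,  3.59]), array([ 0.1, 60. , -0.2]))
40 (array([-6.09,  0.25,  3.37]), array([ 0.2, 90. , -0.1]))
[ 506.0515779  -327.85326004   82.69355231]
```

```bash
python3 -m pendant '[[-2,0,2.3,0,0,0,5],[-3.9,0,4.6,0,0,0,5],[-3.9,0,4.6,0,0,0,5],[-4.2,0.1,4.5,0,10,0,5],[-4.5,0.2,4.3,0,20,0,5],[-4.7,0.2,4.2,0,30,0,5],[-4.9,0.2,4,0,40,0,5],[-5.1,0.2,3.8,0,50,0,5],[-5.3,0.2,3.6,0,60,0,5],[-5.6,0.2,3.5,0,70,0,5],[-5.8,0.2,3.4,0,80,0,5],[-6.1,0.2,3.4,0,90,0,5],[-6.1,0.2,3.4,0,90,0,5],[-6.1,0.2,3.4,0,90,0,5],[-6.1,0.2,3.4,0,90,0,5],[-6.1,0.2,3.4,0,90,0,5],[-6.1,0.2,3.4,0,90,0,5]]'
python3 - <<'E'
from h import *
c=snap('wrist','w5'); print(c['s']['qpos']); c=snap('scene','s5'); cv2.imwrite('pics/z6.png',cv2.resize(c['img'][150:290,80:280,::-1],(800,560),interpolation=2))
E
```

```text
t: 8.5
eef_pos: [506.5, -327.6, 82.4]
tcp_rot: [[-0.191, -0.956, 0.225], [-0.613, 0.295, 0.733], [-0.767, 0.003, -0.642]]
ft_force: [0.9, -0.4, -0.9]
opening: 55.0
[-0.25471706  0.326638   -0.27500866  1.00907151 -0.69595661 -1.51251798]
```

View pics/w5.png

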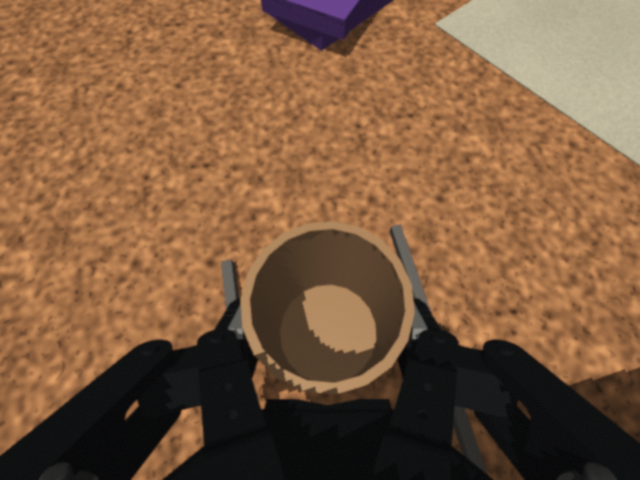

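View pics/z6.png

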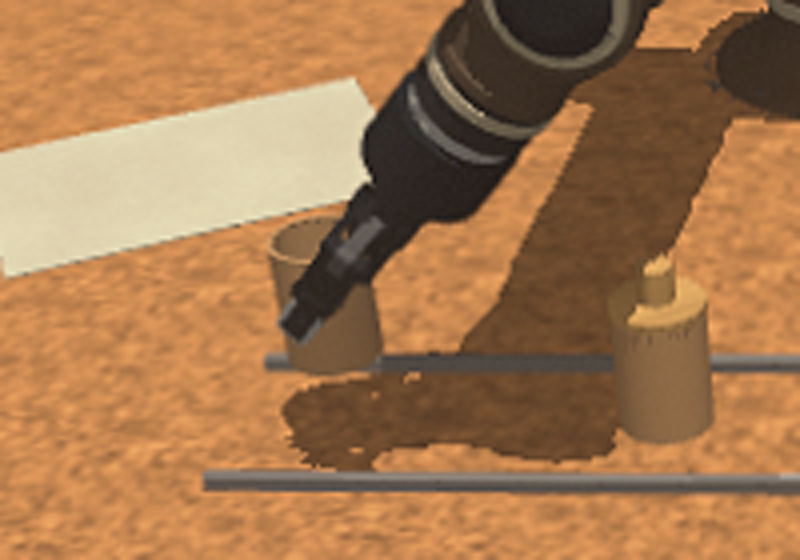

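Held upright with no slip: the mouth sits at (328,310) in the wrist view, the same as before the turn. I'll lower it.

```bash
python3 -m pendant '[[1.5,0,1.3,0,0,0,5],[3,0,2.5,0,0,0,5],[3.8,0,3.2,0,0,0,5],[4.2,0,3.5,0,0,0,5],[4.2,0,3.5,0,0,0,5],[4.2,0,3.5,0,0,0,5],[4.2,0,3.5,0,0,0,5]]'
python3 -m pendant '[[0.04,0,0.03,0,0,0,5],[0.08,0,0.06,0,0,0,5],[0.08,0,0.06,0,0,0,5],[0.08,0,0.06,0,0,0,5]]'
python3 -m pendant '[[0.04,0,0.03,0,0,0,5],[0.08,0,0.06,0,0,0,5],[0.08,0,0.06,0,0,0,5],[0.08,0,0.06,0,0,0,5]]'
```

```text
t: 9.3
eef_pos: [506.6, -327.2, 27.9]
tcp_rot: [[-0.191, -0.956, 0.224], [-0.614, 0.294, 0.733], [-0.766, 0.002, -0.643]]
ft_force: [-0.2, 0.1, -1.4]
opening: 54.9
t: 9.7
eef_pos: [506.5, -327.2, 27.0]
tcp_rot: [[-0.191, -0.956, 0.223], [-0.614, 0.294, 0.732], [-0.766, 0.003, -0.643]]
ft_force: [-1.3, 2.1, 5.5]
opening: 54.6
t: 10.1
eef_pos: [506.5, -327.4, 27.0]
tcp_rot: [[-0.19, -0.956, 0.223], [-0.615, 0.293, 0.732], [-0.765, 0.002, -0.644]]
ft_force: [-3.3, 4.6, 10.2]
opening: 55.2
```

```bash
python3 -m pendant '[[-0.05,0,-0.05,0,0,0,6.5],[-0.05,0,-0.05,0,0,0,7.5],[-0.05,0,-0.05,0,0,0,7.5],[-0.05,0,-0.05,0,0,0,7.5],[-0.05,0,-0.05,0,0,0,7.5],[-0.05,0,-0.05,0,0,0,7.5],[-1,0,-0.05,0,0,0,7.5],[-2,0,-0.05,0,0,0,7.5],[-4,0,-0.1,0,0,0,7.5],[-7,0,-0.1,0,0,0,7.5],[-10,0,-0.1,0,0,0,7.5],[-12,0,-0.1,0,0,0,7.5],[-12,0,-0.1,0,0,0,7.5],[-12,0,-0.1,0,0,0,7.5]]'
python3 - <<'E'
from h import *
c=snap('wrist','w7'); print(c['s']['qpos']); c=snap('scene','s7');cv2.imwrite('pics/z7.png',cv2.resize(c['img'][180:290,100:300,::-1],(800,440),interpolation=2))
E
```

```text
t: 11.5
eef_pos: [529.4, -253.9, 118.0]
tcp_rot: [[-0.19, -0.956, 0.223], [-0.614, 0.293, 0.733], [-0.766, 0.003, -0.643]]
ft_force: [0.1, -0.4, 0.4]
opening: 75.0
[-0.12315425  0.34466862 -0.16954116  1.20339076 -0.68488343 -1.3452816 ]
```

View pics/w7.png

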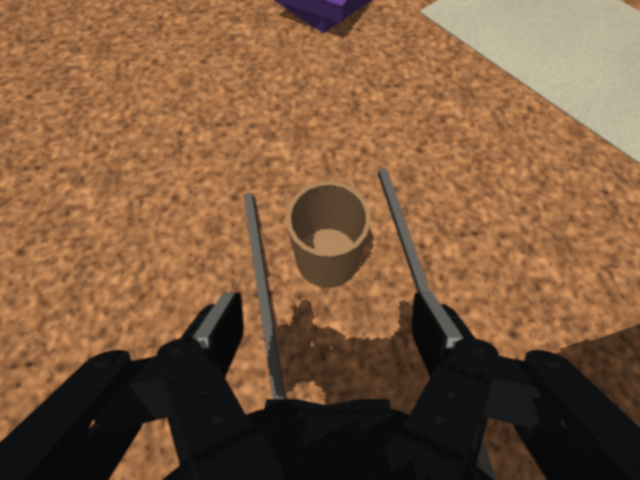

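View pics/z7.png

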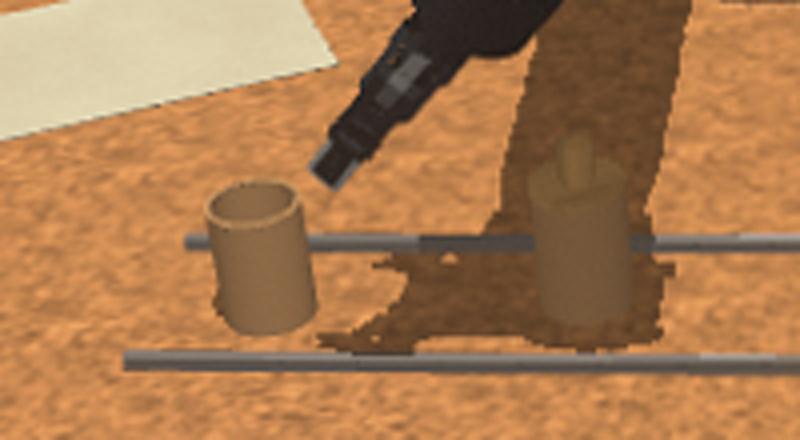

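The canister stands free at wrist (328,230), between the rails and away from them. Next I'll measure the rim and go for the lid.

```bash
python3 - <<'E'
from h import *
print('rim',px2w(load('w7'),328,219.5,76)); 
print('rim scene',px2w(load('s7'),100+254/4,180+204/4,76))
R=tilt(0); print(row([529,-230,240],R))
E
```

```text
rim [ 510.36495522 -313.98574781   76.        ]
rim scene [ 519.03075547 -312.44968576   76.        ]
(array([-10.93,   0.71,  -6.1 ]), array([  0.3, -40. ,  -0.2]))
```

```bash
python3 -m pendant '[[-5,0.3,-3,0,-5,0,7],[-10.9,0.7,-6.1,0,-20,0,6],[-10.9,0.7,-6.1,0,-40,0,5],[-10.9,0.7,-6.1,0,-40,0,5],[-10.9,0.7,-6.1,0,-40,0,5],[-10.9,0.7,-6.1,0,-40,0,5],[-10.9,0.7,-6.1,0,-40,0,5],[-10.9,0.7,-6.1,0,-40,0,5],[-10.9,0.7,-6.1,0,-40,0,5]]'
python3 - <<'E'
from h import *
c=snap('wrist','w8'); snap('top','t8'); print(row([455,365,200],tilt(0)))
E
```

```text
t: 12.5
eef_pos: [529.5, -229.0, 239.7]
tcp_rot: [[-0.005, -0.956, 0.292], [0.001, 0.292, 0.956], [-1.0, 0.005, -0.001]]
ft_force: [-1.2, 0.1, 0.3]
opening: 49.9
(array([ 4.09, 24.47, 54.62]), array([ 0.4, -0. , -0.3]))
```

View pics/w8.png

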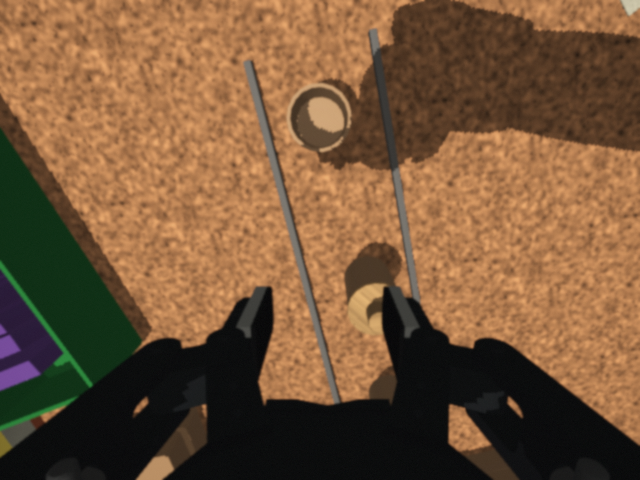

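```bash
python3 -c "
from h import *
print(px2w(load('w8'),320,116.5,76))"
python3 -m pendant '[[0,5,10,0,0,0,5],[0,10,25,0,0,0,5],[4,24.5,54.6,0.4,0,-0.3,5],[4,24.5,54.6,0.4,0,-0.3,5],[4,24.5,54.6,0.4,0,-0.3,5],[4,24.5,54.6,0.4,0,-0.3,5],[4,24.5,54.6,0.4,0,-0.3,5],[4,24.5,54.6,0.4,0,-0.3,5],[4,24.5,54.6,0.4,0,-0.3,5],[4,24.5,54.6,0.4,0,-0.3,5],[4,24.5,54.6,0.4,0,-0.3,5],[4,24.5,54.6,0.4,0,-0.3,5],[4,24.5,54.6,0.4,0,-0.3,5],[4,24.5,54.6,0.4,0,-0.3,5],[4,24.5,54.6,0.4,0,-0.3,5],[4,24.5,54.6,0.4,0,-0.3,5],[4,24.5,54.6,0.4,0,-0.3,5]]'
python3 -c "
from h import *
c=snap('wrist','w9');c=snap('top','t9'); print(c['s']['qpos'],c['s']['eef_pos'])"
```

```text
[ 508.05361261 -317.31078095   76.        ]
t: 14.3
eef_pos: [456.0, 363.0, 201.9]
tcp_rot: [[0.002, -0.953, 0.302], [-0.0, 0.302, 0.953], [-1.0, -0.002, 0.0]]
ft_force: [-0.3, -0.6, 0.6]
opening: 50.1
[ 0.67309827  0.23570064  0.02902047  1.36259929 -0.00148297 -0.59091472] [455.97842983 362.9954996  201.89035209]
```

View pics/w9.png

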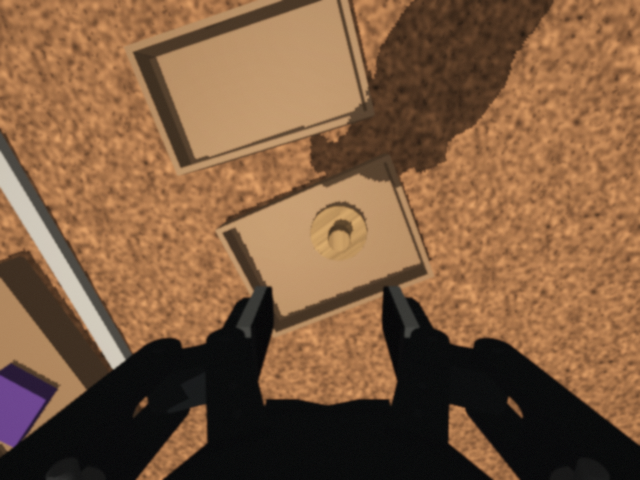

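```bash
python3 -c "
from h import *
c=load('w9');cv2.imwrite('pics/z9.png',cv2.resize(c['img'][190:280,290:390,::-1],(800,720)[:2],interpolation=2)[:600])
c=load('t9');cv2.imwrite('pics/z9t.png',cv2.resize(c['img'][260:310,140:200,::-1],(600,500),interpolation=2))"
```

View pics/z9.png

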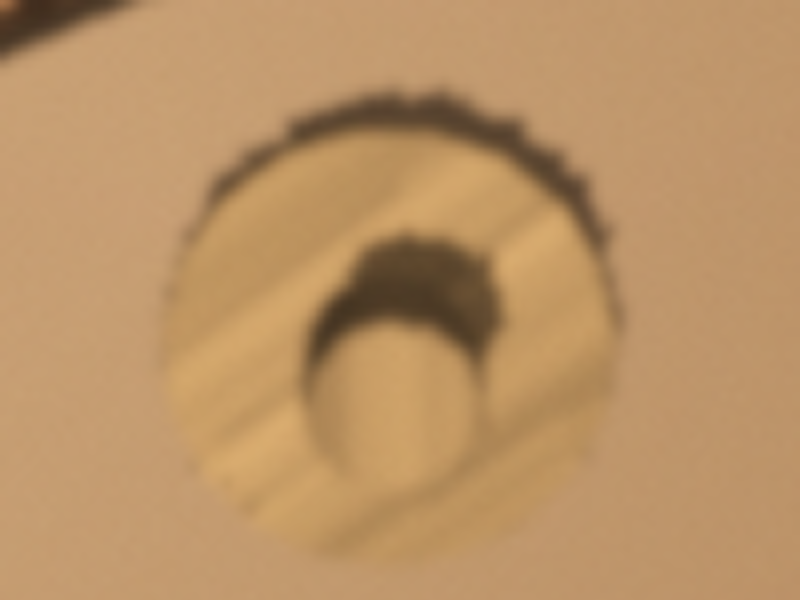

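```bash
python3 -c "
from h import *
c=load('w9')
k=px2w(c,339.6,240.6,41);d=px2w(c,338.9,233.1,17);print(k,d)
p=(k+d)/2
s=get_state()
R=frame([0,0,-1],s['tcp_rot'][:,1])
print(row([p[0],p[1],80],R),row([p[0],p[1],20],R))"
```

```text
[450.97899166 384.99859077  41.        ] [450.69812161 384.45713695  17.        ]
(array([12.19,  1.17,  1.9 ]), array([0. , 0. , 0.1])) (array([18.19,  1.18,  1.9 ]), array([0. , 0. , 0.1]))
```

View pics/z9t.png

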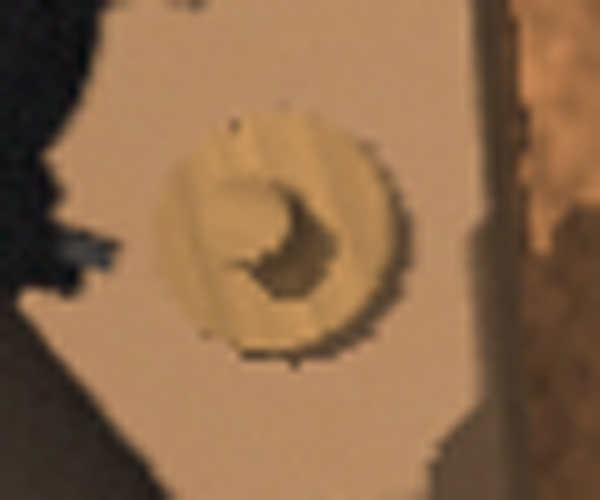

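```bash
python3 -m pendant '[[4,1.2,1.9,0,0,0,5],[8,1.2,1.9,0,0,0,5],[12.2,1.2,1.9,0,0,0,5],[12.2,1.2,1.9,0,0,0,5],[12.2,1.2,1.9,0,0,0,5],[12.2,1.2,1.9,0,0,0,5]]'
python3 -c "
from h import *
c=load('t9');print(px2w(c,164.5,282,41),px2w(c,167.5,283,17))
c=snap('wrist','w10')"
```

```text
t: 15.0
eef_pos: [451.4, 386.4, 82.3]
tcp_rot: [[0.005, -0.954, 0.301], [0.002, 0.301, 0.954], [-1.0, -0.004, 0.003]]
ft_force: [0.1, 0.6, 1.4]
opening: 50.1
[448.88287365 382.02903659  41.        ] [449.01147636 381.67896963  17.        ]
```

View pics/w10.png

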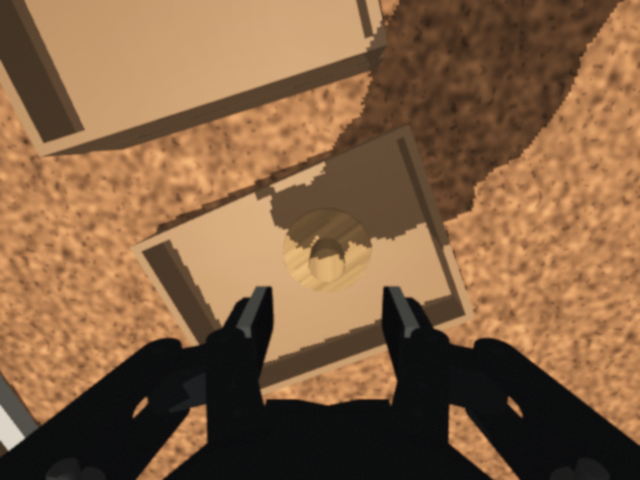

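```bash
python3 -c "
from h import *
c=load('w10')
k=px2w(c,326.5,265,41);d=px2w(c,327,250,17);print(k,d)
p=(k+d)/2
R=frame([0,0,-1],c['s']['tcp_rot'][:,1])
print(row([p[0],p[1],20],R))"
```

```text
[451.40120959 384.37098513  41.        ] [450.87599203 383.40067816  17.        ]
(array([ 6.24, -0.02, -0.3 ]), array([0. , 0.2, 0.2]))
```

```bash
python3 -m pendant '[[2.5,0,-0.2,0,0.2,0.2,5],[4.5,0,-0.2,0,0.2,0.2,5],[6,0,-0.2,0,0.2,0.2,5],[6.2,0,-0.2,0,0.2,0.2,5],[6.2,0,-0.2,0,0.2,0.2,5],[6.2,0,-0.2,0,0.2,0.2,5],[6.2,0,-0.2,0,0.2,0.2,5]]'
python3 -m pendant '[[0,0,0,0,0,0,3],[0,0,0,0,0,0,2],[0,0,0,0,0,0,1.5],[0,0,0,0,0,0,1.5],[0,0,0,0,0,0,1.5],[0,0,0,0,0,0,1.5],[0,0,0,0,0,0,1.5],[0,0,0,0,0,0,1.5]]'
python3 -c "
from h import *
c=snap('wrist','w11')"
```

```text
t: 15.75
eef_pos: [450.3, 384.3, 19.0]
tcp_rot: [[-0.001, -0.954, 0.3], [-0.001, 0.3, 0.954], [-1.0, 0.0, -0.001]]
ft_force: [0.6, -0.7, -0.5]
opening: 50.1
t: 16.55
eef_pos: [449.9, 384.0, 18.2]
tcp_rot: [[-0.002, -0.954, 0.3], [-0.002, 0.3, 0.954], [-1.0, 0.001, -0.002]]
ft_force: [-0.8, 0.3, 6.3]
opening: 20.1
```

View pics/w11.png

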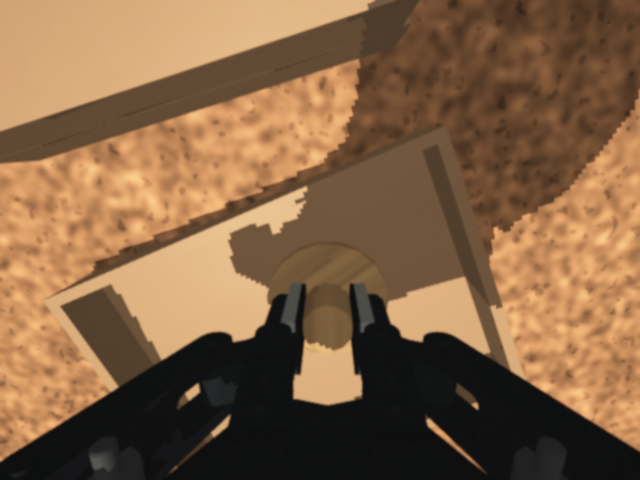

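```bash
python3 -c "
from h import *
c=load('w11'); s=c['s'];p=s['eef_pos'];R=s['tcp_rot']
for o in [0,-19,-23]: print(o,w2px(c,p+R[:,0]*o),w2px(c,p+R@[o,10,11]),w2px(c,p+R@[o,10,-11]))
cv2.imwrite('pics/z11.png',cv2.resize(c['img'][220:380,240:420,::-1],(675,600),interpolation=2))"
```

```text
0 [327.34016865 301.127289  ] [348.37034835 322.07750977] [349.24656288 279.31604706]
-19 [327.39730666 322.51658003] [351.13309802 345.69242039] [352.2533558  298.26207466]
-23 [327.41130729 327.75778904] [351.80805036 351.46096718] [352.99262207 302.91979327]
```

View pics/z11.png

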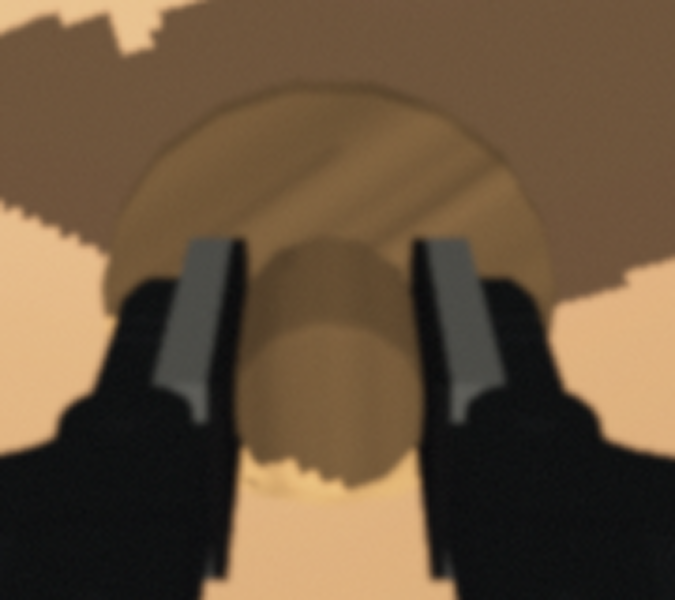

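The grip is centred: the knob top is at (327.5,329), predicted 327.7. Lift and carry.

```bash
python3 -m pendant '[[-1,0,0,0,0,0,1.5],[-3,0,0,0,0,0,1.5],[-7,0,0,0,0,0,1.5],[-11,0,0,0,0,0,1.5],[-15,0,0,0,0,0,1.5],[-19,0,0,0,0,0,1.5],[-20,0,0,0,0,0,1.5],[-20,0,0,0,0,0,1.5],[-20,0,0,0,0,0,1.5],[-20,0,0,0,0,0,1.5]]'
python3 -c "
from h import *
c=snap('wrist','w12')
print(row([509,-316.5,210],tilt(0)))"
```

```text
t: 17.6
eef_pos: [449.4, 383.6, 215.2]
tcp_rot: [[-0.006, -0.954, 0.3], [-0.005, 0.3, 0.954], [-1.0, 0.004, -0.007]]
ft_force: [0.2, -0.0, -0.7]
opening: 19.8
(array([  0.85, -26.72, -64.99]), array([-0.2, -0.4, -0.2]))
```

View pics/w12.png

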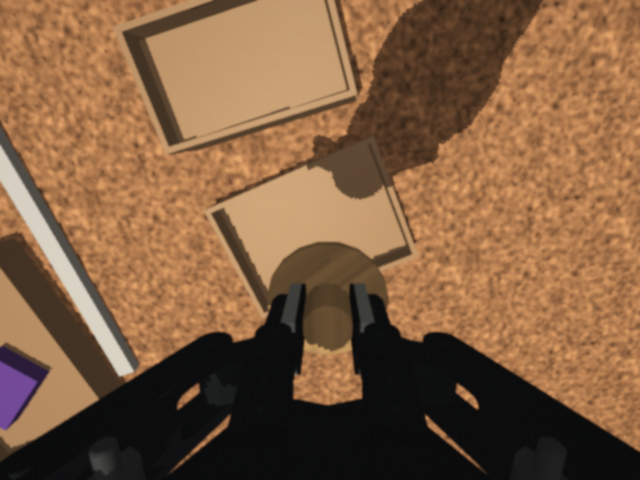

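The lid is held and has not moved in the fingers (disc top edge y≈242, same as before).

```bash
python3 -m pendant '[[0,-1,-3,0,0,0,1.5],[0,-4,-9,0,0,0,1.5],[0,-26.7,-65,0,0,0,1.5],[0,-26.7,-65,0,0,0,1.5],[0,-26.7,-65,0,0,0,1.5],[0,-26.7,-65,0,0,0,1.5],[0,-26.7,-65,0,0,0,1.5],[0,-26.7,-65,0,0,0,1.5],[0,-26.7,-65,0,0,0,1.5],[0,-26.7,-65,0,0,0,1.5],[0,-26.7,-65,0,0,0,1.5],[0,-26.7,-65,0,0,0,1.5],[0,-26.7,-65,0,0,0,1.5],[0,-26.7,-65,0,0,0,1.5],[0,-26.7,-65,-0.2,-0.4,-0.2,1.5],[0,-26.7,-65,-0.2,-0.4,-0.2,1.5],[0,-26.7,-65,-0.2,-0.4,-0.2,1.5],[0,-26.7,-65,-0.2,-0.4,-0.2,1.5],[0,-26.7,-65,-0.2,-0.4,-0.2,1.5]]'
python3 -c "
from h import *
c=snap('wrist','w13')
print(c['s']['eef_pos'],c['s']['tcp_rot']);print(row([509,-316.5,160],tilt(0)))"
```

```text
t: 19.55
eef_pos: [509.5, -314.6, 219.3]
tcp_rot: [[0.002, -0.955, 0.296], [0.003, 0.296, 0.955], [-1.0, -0.001, 0.004]]
ft_force: [-0.3, -0.2, 0.2]
opening: 19.7
[ 509.50328095 -314.62530157  219.27739589] [[ 0.00247867 -0.95531032  0.29559441]
 [ 0.00304276  0.29560115  0.9553066 ]
 [-0.9999923  -0.00146847  0.00363947]]
(array([ 5.94,  0.02, -0.21]), array([0.1, 0.2, 0.1]))
```

View pics/w13.png

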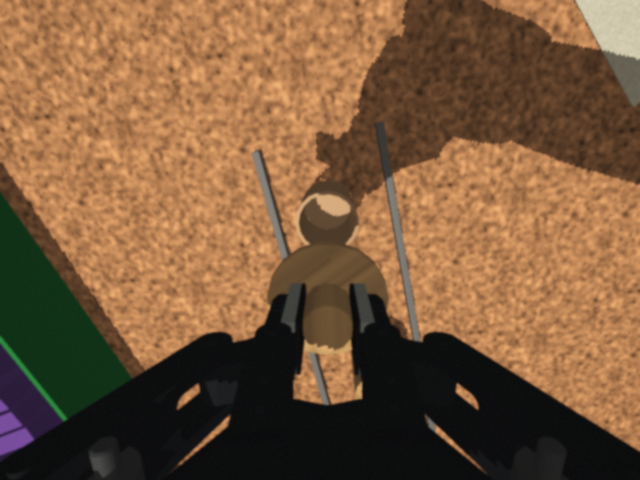

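```bash
cat >> h.py <<'E'
def overlay(f,rim,out,box,sc,r=28,z=76):
    c=load(f); im=cv2.resize(c['img'][box[0]:box[1],box[2]:box[3],::-1],None,fx=sc,fy=sc,interpolation=2)
    for rr,zz in ((r,z),(r,0)):
        P=np.array([w2px(c,[rim[0]+rr*np.cos(t),rim[1]+rr*np.sin(t),zz]) for t in np.linspace(0,6.28,60)])
        cv2.polylines(im,[((P-[box[2]-.5,box[0]-.5])*sc).astype(np.int32)],True,(0,255,0) if zz else (255,0,0),1)
    cv2.imwrite('pics/'+out+'.png',im)
E
python3 -c "
from h import *
overlay('w13',(509,-316.5),'o13',(160,280,260,400),5)
overlay('w8',(509,-316.5),'o8',(70,170,260,380),5)"
```

```text
(no output)
```

View pics/o13.png

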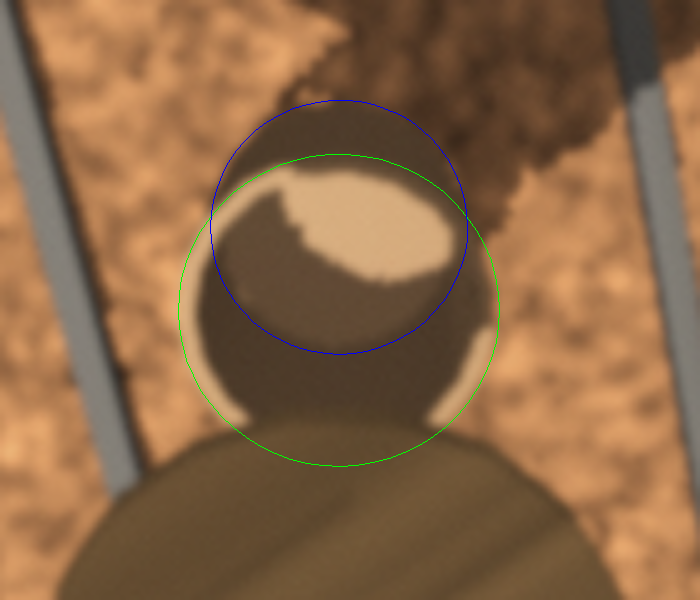

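View pics/o8.png

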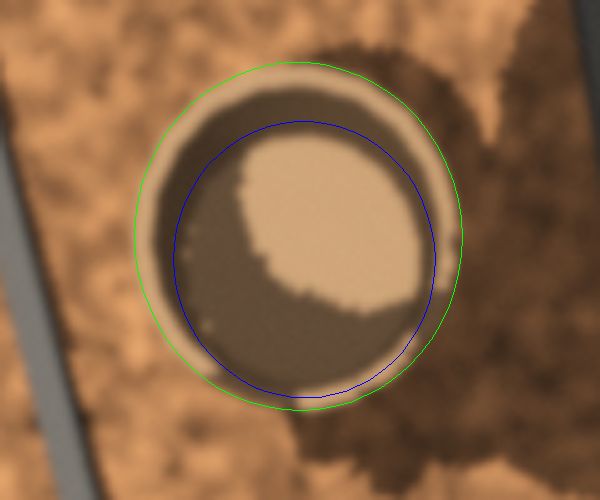

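The overlay of an upright canister at (509,−316.5) matches the rim and base in both views, so I'll descend there.

```bash
python3 -m pendant '[[2,0,-0.2,0.1,0.2,0.1,1.5],[4,0,-0.2,0.1,0.2,0.1,1.5],[5.5,0,-0.2,0.1,0.2,0.1,1.5],[5.9,0,-0.2,0.1,0.2,0.1,1.5],[5.9,0,-0.2,0.1,0.2,0.1,1.5],[5.9,0,-0.2,0.1,0.2,0.1,1.5],[5.9,0,-0.2,0.1,0.2,0.1,1.5]]'
python3 -c "
from h import *
c=snap('wrist','w14');snap('scene','s14')
print(row([509,-316.5,106],tilt(0)))
overlay('w14',(509,-316.5),'o14',(160,300,250,410),5)
overlay('s14',(509,-316.5),'os14',(170,290,110,250),5)"
```

```text
t: 20.3
eef_pos: [509.5, -317.8, 161.4]
tcp_rot: [[0.001, -0.954, 0.299], [-0.001, 0.299, 0.954], [-1.0, -0.002, -0.0]]
ft_force: [0.9, 0.7, -0.3]
opening: 19.9
(array([5.51, 0.09, 0.12]), array([-0.1, -0. ,  0.1]))
```

View pics/o14.png

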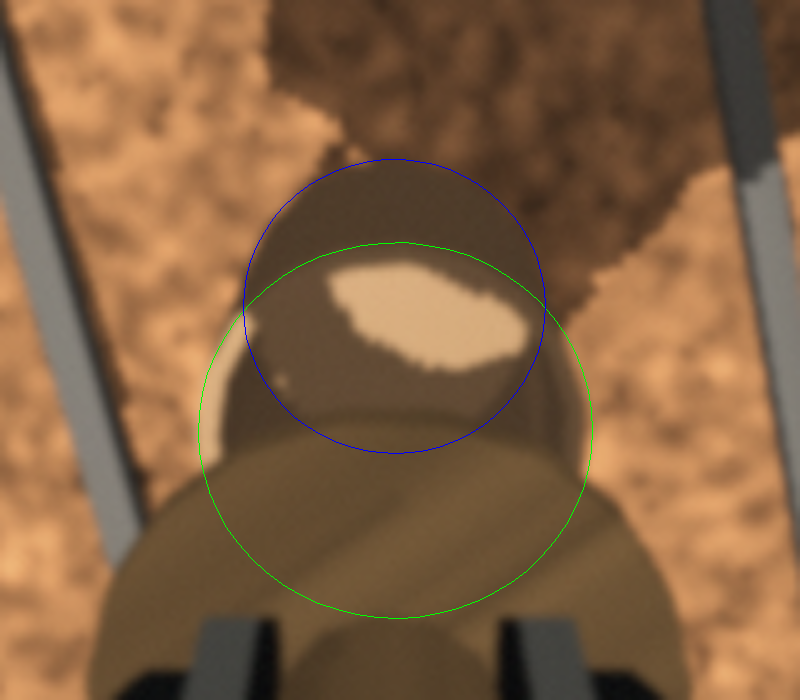

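View pics/os14.png

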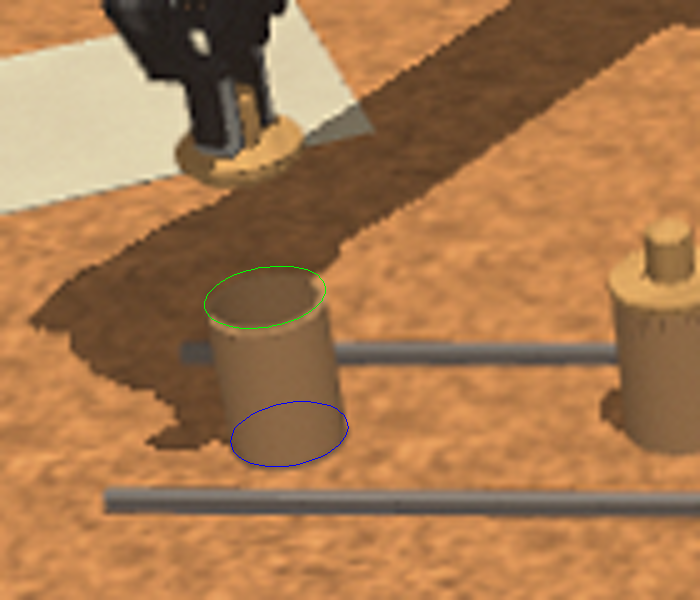

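```bash
python3 -m pendant '[[1.5,0.05,0.1,0,0,0,1.5],[3,0.05,0.1,0,0,0,1.5],[4,0.05,0.1,0,0,0,1.5],[5,0.05,0.1,0,0,0,1.5],[5.5,0.05,0.1,0,0,0,1.5],[5.5,0.05,0.1,0,0,0,1.5],[5.5,0.05,0.1,0,0,0,1.5],[5.5,0.05,0.1,0,0,0,1.5],[5.5,0.05,0.1,0,0,0,1.5],[5.5,0.05,0.1,0,0,0,1.5]]'
cat >> h.py <<'E'
def lidover(f,out,box,sc):
    c=load(f); s=c['s'];p=np.array(s['eef_pos']);R=np.array(s['tcp_rot'])
    im=cv2.resize(c['img'][box[0]:box[1],box[2]:box[3],::-1],None,fx=sc,fy=sc,interpolation=2)
    def circ(C,r,col):
        P=np.array([w2px(c,[C[0]+r*np.cos(t),C[1]+r*np.sin(t),C[2]]) for t in np.linspace(0,6.28,60)])
        cv2.polylines(im,[((P-[box[2]-.5,box[0]-.5])*sc).astype(np.int32)],True,col,1)
    o=p-[0,0,13.2]
    circ(o+[0,0,6],29,(255,255,0)); circ(o+[0,0,12],29,(255,255,0)); circ(o+[0,0,36],11,(255,255,0)); circ(o,22.5,(0,0,255))
    circ((509,-316.5,76),28,(0,255,0)); circ((509,-316.5,0),28,(255,0,0))
    cv2.imwrite('pics/'+out+'.png',im)
E
python3 -c "
from h import *
c=snap('wrist','w15');snap('scene','s15');snap('top','t15')
print(c['s']['joint_vel'].round(4),c['s']['opening'],c['s']['eef_pos'])
lidover('s15','os15',(170,290,110,250),5)
lidover('t15','ot15',(200,300,400,520),5)
lidover('w15','ow15',(200,360,230,430),4)"
```

```text
t: 21.4
eef_pos: [509.0, -316.7, 105.6]
tcp_rot: [[0.0, -0.954, 0.299], [-0.0, 0.299, 0.954], [-1.0, -0.001, -0.0]]
ft_force: [0.7, -0.2, -0.0]
opening: 20.2
[-0.0011 -0.     -0.002  -0.0001  0.0011  0.0004] 20.17747203182567 [ 509.00625108 -316.69367843  105.58431366]
```

View pics/os15.png

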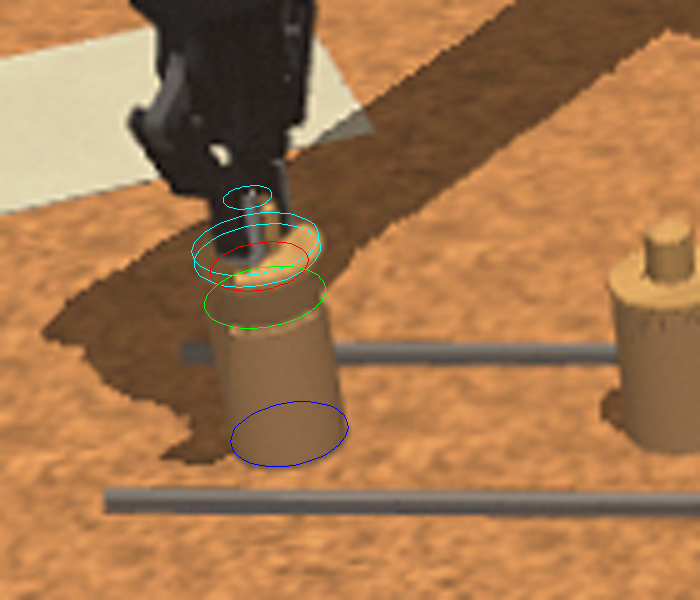

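View pics/ow15.png

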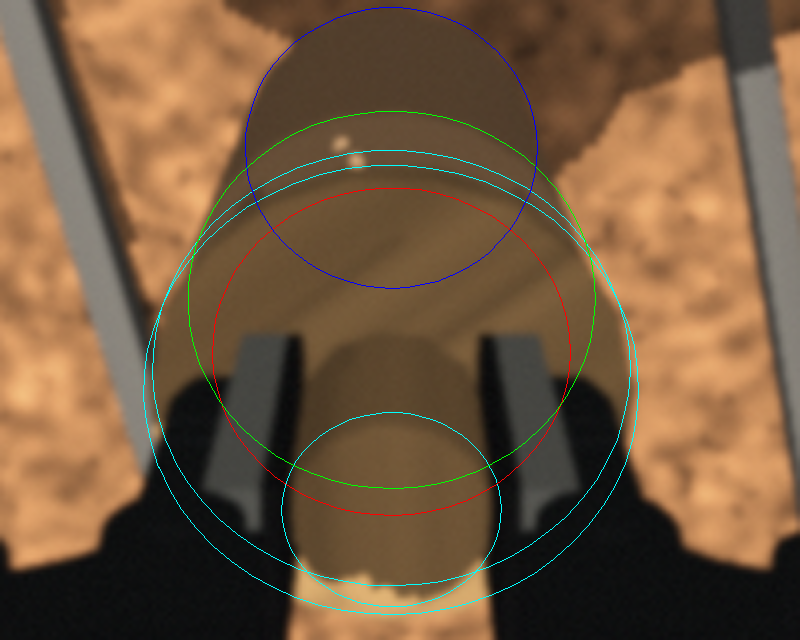

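View pics/ot15.png

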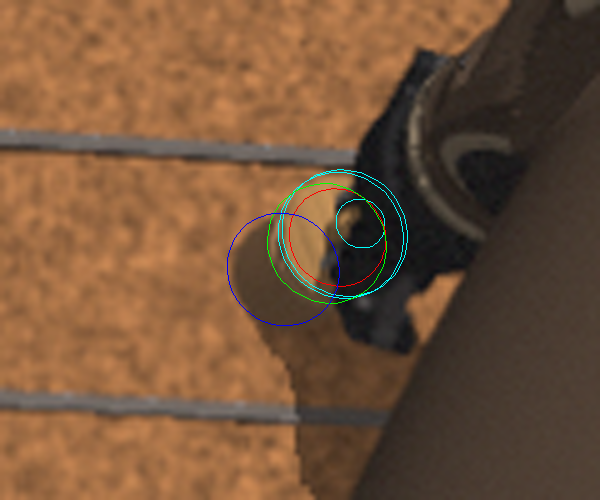

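```bash
python3 -c "
from h import *
c=load('s15');cv2.imwrite('pics/z15.png',cv2.resize(c['img'][200:270,140:190,::-1],None,fx=8,fy=8,interpolation=2))
c=load('w15');cv2.imwrite('pics/z15w.png',np.clip(1.6*cv2.resize(c['img'][200:360,230:430,::-1],None,fx=3.7,fy=3.7,interpolation=2).astype(float),0,255).astype('uint8'))"
```

```text
(no output)
```

View pics/z15.png

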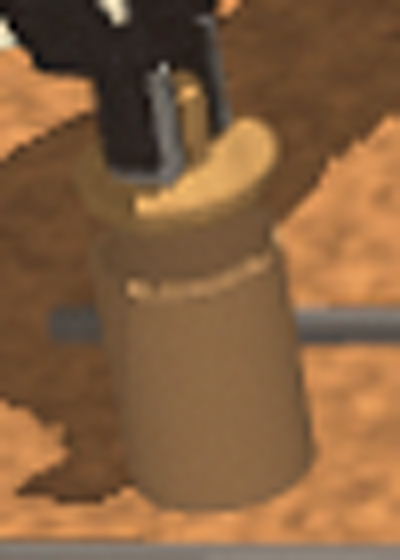

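View pics/z15w.png

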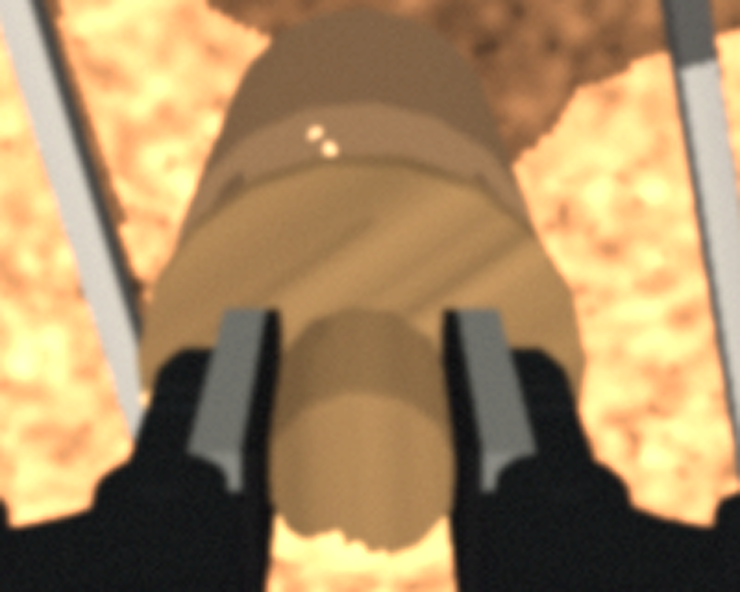

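The scene crop shows the disc's underside edge about 63 px above the rim at 2.72 px/mm. That is 23 mm, so the plug is about 17 mm above the rim. Sideways offset is 1–2 mm, the lid looks level, and the arm is still. Handing in.

```bash
python3 -m pendant '[[0,0,0,0,0,0,1.5],[0,0,0,0,0,0,1.5],[0,0,0,0,0,0,1.5]]'; python3 -c "
from h import *
finish_job()"
```

```text
t: 21.85
eef_pos: [508.8, -316.6, 105.2]
tcp_rot: [[-0.0, -0.954, 0.299], [0.0, 0.299, 0.954], [-1.0, 0.0, -0.0]]
ft_force: [0.5, -1.1, -0.2]
opening: 20.2
the job is handed in; nothing more can be done
```

The canister is standing upright between the rails, released, and the gripper is holding the lid over its mouth. I handed the job in at about 22 s of the 70 s allowed; no verdict is reported.

**What I did:** I gripped the fallen canister across its width, turned it 90° upright and set it down about 3 mm from where it lay. I then took the lid by its knob, carried it over everything at about 200 mm height and lowered it over the mouth.

**Last checks:**
- **Canister:** the outline of an upright canister at (509, −316.5) matched the camera views of its rim and base.
- **Lid position:** the TCP ended within 1 mm of the canister's axis. The scene picture put the sideways offset at about 1.5 mm.
- **Lid height:** the plug is about 16–17 mm above the rim, from both the picture and the arm's position. The gap is clear and the lid looks level.
- **Grip:** the opening held at 20 mm on the 22 mm knob (it also read 1 mm low on the canister). The wrist force was about 1 N.

**What disagreed or was not checked:**
- The disc and knob looked slightly smaller in the wrist view than my model predicted, which would put the lid lower. I trusted the scene picture and the arm's height, which agreed.
- An early scene reading of the rim was about 9 mm off in x from the wrist reading. It was a rough pixel reading, and the later outline fitted.
- I did not re-measure the tray stack or the closed canisters at the end, but nothing came near them on the way.

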